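# Find the hidden index groove of a rail with a sprung probe

## Task

Take the sprung probe out of its rack, stand it upright on the bench and let go of it, then take it again by its two wide faces so that it fits down into the deep channel of the rail. Set its foot on the channel floor close to the low stop bar, press it down lightly (never to the end of its spring) and drag it along the floor, without lifting it, toward the open end until the foot drops into the hidden cross groove. Stop there and leave the probe standing upright in the groove, without disturbing the things round about.

Things in the scene. Friction and masses are not known exactly. Their poses are not given: they have to be found in the camera images.
- probe: Sprung probe, 75 mm tall, 0.15 kg: black handle block over a steel stem and a flat steel foot 14 mm (own x) by 30 mm (y), 12 mm high, edges rounded 2 mm. Origin: centre of the foot's underside when the plunger is out; z up the handle. A half turn about z changes nothing. It stands by itself on a flat surface; it starts upright in the rack, its axes along the rack's.
- probe_grip (a point): Centre of the probe's handle block, 53 mm above the probe's origin. The block is 16 mm (own x) by 36 mm (own y), from 30 to 72 mm above the probe's origin, with a 3 mm steel button on top. Its wide faces look to own +x and -x, its narrow ones to +y and -y.
- probe_foot (a point): Centre of the underside of the probe's foot; it moves up toward the handle as the plunger is pressed in.
- plunger (a joint): How far the plunger (stem and foot) is pressed up into the handle: 0 fully out, 0.014 m fully in. The spring needs 2.4 N to begin and 4.1 N at the end; it carries the handle's weight, so a probe that stands free has its plunger out.
- rail: Deep aluminium U-channel fixed to the bench, open above. Own x along it, y across, z up; origin on the bench on the centre line. Walls 86 mm high, 6 mm thick, 46 mm apart, from x = -102 to +115 mm; foot lugs reach y = 48 mm either side. The probe must stand in it with its wide faces looking along x; only fingers on these wide faces (closing along x) fit between the walls.
- rail_stop (a point): Stop end of the channel: on the centre line at the inner face of the low steel stop bar (rail x = -102 mm), at floor height. The bar is 6 mm thick and its top 26 mm above the bench. The dark steel channel floor is 16 mm above the bench, flat but for the one groove.
- rail_open (a point): Open end of the channel (rail x = +115 mm), on the centre line at floor height. The hidden groove crosses the floor's full width between the two ends: 18 mm wide along the channel, 10 mm deep (bottom 6 mm above the bench), its centre anywhere from 84 to 144 mm from the stop bar.
- rack: Grey plastic rack fixed to the bench: base plate 62 (own x) by 70 mm (y), 5 mm thick; origin under its centre, where the probe stands on the plate within a rim 4 mm high. Cheeks 46 mm long in y, up to 76 mm high, stand from 20 to 26 mm either side in x, before the probe's wide faces: fingers can take it there only by its narrow faces (closing along own y).
- dish: Closed petri dish, 91 mm across, 14 mm high, behind the rail: leave alone. Origin under its centre.
- vial: Small brown vial with a cap, 39 mm across, 64 mm high, behind the rail: leave alone. Origin under its centre.
- marker: Black-capped marker pen, 138 mm long, lying behind the rack: leave alone. Origin under its middle.
- driver: Screwdriver, 203 mm long, lying left of the rail: leave alone. Origin under its middle.
Mind the look-alikes: they are no part of the job. What is shaped like the probe but red is not meant. What is shaped like the rack but pink is not meant.

How it is judged:
By the outcome, as a careful person would: the job done as asked, in the order asked, and still so for the second after the job is handed in, with the robot touching nothing.
It also fails if it takes over 59 s, if anything falls off the work surface, if the arm or the gripper's body presses on something with over 40 N, if the wrist force passes 120 N, or if a joint passes its speed limit or range.

## Robot

A 7-joint arm with a two-finger parallel gripper is mounted at the origin on a cart in front of the work surface, level with it; the furniture and walls round the work are solid. World frame = base frame: x ahead of the robot, y to its left, z up, the work surface at z = 0. Lengths are in mm, angles in rad, forces in N, time in s.
With the tool pointing down it reaches from about 400 to 900 mm from the base axis. Payload 5.6 kg.
Tool frame: the origin (TCP) lies midway between the tips of the shut fingers; the grasp point (between the pads) lies 19 mm behind it; x points along the fingers, y is the direction in which the jaws open and shut, and the axes are right-handed (so a half turn about x gives the same grasp; the last joint's range is limited). The gripper opens to 92 mm and grips with 3 to 60 N. Pads are 20 mm wide; open, the fingers measure 128 mm over their backs; the gripper's body (75 mm by 189 mm) begins 69 mm behind the grasp point.
Start: joints at [1.213, 0.468, -0.012, 1.603, 0.006, 1.071, -0.056], TCP at [201.216, -618.079, 214.592] pointing down, gripper open.
Joint ranges: [-2.53, 2.53], [-0.31, 2.02], [-1.57, 1.55], [0.28, 2.44], [-1.29, 4.43], [0.15, 1.84], [-2.92, 2.92]. Speed limits (rad/s): [2.57, 2.57, 3.14, 3.14, 3.14, 3.14, 3.14].

## Interface

Orientations are given as a rotation vector (axis times angle).
In Python, from cell import robot, grip, kin, viewer gives the robot as it stands. Calls block until the motion is done:
- robot.movep(position, orientation): joint-space move of the TCP to a pose.
- robot.servo_line(position, feed=150, rotation=None): straight line of the TCP; rotation=None keeps the orientation; feed is the mean speed in mm/s.
- robot.goto_joints(angles): joint-space move.
- grip(opening, newtons=None): opening from 0.0 (shut) to 1.0 (fully open); newtons is the grip in N (None keeps the last); returns when the fingers have stopped.
- robot.hold(seconds).
- kin.ik(position, orientation): joint angles nearest the present ones, or None.
- robot.observe(): the state.
- viewer.read_camera(name): name is "scene" or "top" or "wrist"; returns the picture (400x640x3 uint8, red, green, blue); there is no depth.
- viewer.camera_info(name): a dict with "camera_matrix" (3x3 intrinsics, pixels), "R" (3x3) and "t" (3): a world point X has camera coordinates R X + t. Camera axes: x right, y down, z forward; pixel columns grow to the right and rows downward; lengths in mm; the calibration is good to about 2 mm. A picture is of the moment at which its call begins: read the wrist's pose just before it. camera_info takes no time and is no camera call; for the wrist camera it gives the pose at the moment of the call.
A pose or a line that the arm cannot do raises robot.IKError and nothing moves.
- robot.job_done(): hands the job in, once; it reports no verdict.
Trained networks look in the newest picture that a camera, given by its name, has taken for a name from the list of things; names that differ only in an ending like _2 or _b are one class to them, and where a whole thing is asked for, a point or a joint stands for the part that bears it (a point fixed in the world has none). Each returns a list of dicts, best first, with "confidence" (0 to 1); they miss things now and then, are a little off and sometimes report something else, mostly with a low value. They report only what shows in the picture. A call takes as long as a camera call. They do not tell look-alikes from the thing itself.
- viewer.silhouettes(name, camera): "mask" (400x640 bool, what is visible of it).
- viewer.pinpoint(name, camera): "at" ([x, y, z] in mm, in the coordinates of the camera as it stood for that picture, good to about 4 mm: a listed point, or the origin of a listed thing).
The state is a dict: "t": time; "joints": joint angles; "joint_velocities": joint speeds; "joint_torque": joint torques, N m; "tcp_pos": TCP position; "tcp_rot": TCP orientation; "contact_force": force on the tool from outside, world axes, zero at the start; "wrist_torque": the same for the moment, N m; "grip_width": opening from 0.0 (shut) to 1.0 (fully open).
Only numpy, scipy, OpenCV 4.12 (cv2) and the standard library are available. Lean on these libraries where they do the work, as an engineer would, in place of code of your own. Each camera call takes 0.05 s, during which the arm holds its last target. There are 200 camera calls.

## Working session

There is one attempt and no reset: what is moved stays moved. The work goes in short steps, each a Python script; the robot and the scene stay as the last script left them, time stands still between calls to the robot, and variables do not carry over. Pictures are saved under pics/ and viewed, about 8 in all and at most 12, crops included, and the job is handed in when it is done.

```bash
ls; mkdir -p pics
python3 - <<'E'
from cell import robot, grip, kin, viewer
import cv2,numpy as np
for c in ("scene","top"):
    im=viewer.read_camera(c); cv2.imwrite(f"pics/{c}0.png",im[...,::-1])
    I=viewer.camera_info(c);R=np.array(I["R"]);t=np.array(I["t"])
    print(c,I["camera_matrix"],-R.T@t)
    for n in ("probe","probe_grip","rail","rail_stop","rail_open","rack","vial","dish","marker","driver"):
        for d in viewer.pinpoint(n,c)[:3]:
            a=np.array(d["at"]); p=np.array(I["camera_matrix"])@a
            print(n,round(d["confidence"],2),(R.T@(a-t)).round(),(p[:2]/p[2]).round())
o=robot.observe();print(o["t"],o["tcp_rot"],o["contact_force"])
E
```

```text
pics
scene [[435.54127311   0.         319.17304997]
 [  0.         435.54127311 200.15673022]
 [  0.           0.           1.        ]] [ 242.31045578 -488.34139208  813.20377495]
probe 0.66 [ 529. -191.    6.] [390. 345.]
probe 0.56 [510. -91.  -1.] [357. 309.]
probe_grip 0.57 [509. -96.  51.] [359. 298.]
rail 0.77 [557. 251.  -1.] [312. 197.]
rail_stop 0.65 [580. 150.  15.] [337. 216.]
rail_open 0.97 [536. 357.  15.] [289. 170.]
rack 0.94 [ 530. -189.   -1.] [389. 346.]
rack 0.8 [ 377. -161.    3.] [312. 364.]
vial 0.79 [682. 421.  -3.] [328. 148.]
dish 0.84 [715. 276.  -4.] [361. 175.]
marker 0.62 [ 657. -171.    6.] [438. 313.]
marker 0.45 [541. 539.  -2.] [269. 137.]
driver 0.53 [540. 537.  -3.] [269. 138.]
top [[464.88899991   0.         318.60358646]
 [  0.         464.88899991 201.78658287]
 [  0.           0.           1.        ]] [ 338.06590203  174.09095845 1519.08138728]
probe 0.6 [ 527. -187.    4.] [429. 211.]
probe 0.59 [510. -92.   1.] [400. 215.]
probe_grip 0.57 [ 524. -186.   59.] [433. 210.]
probe_grip 0.52 [510. -98.  51.] [405. 214.]
rail 0.75 [557. 250.  -1.] [296. 200.]
rail_stop 0.58 [580. 148.  18.] [327. 192.]
rack 0.94 [ 377. -162.    1.] [422. 257.]
rack 0.55 [ 534. -191.    2.] [430. 209.]
vial 0.68 [679. 418.   2.] [247. 162.]
vial 0.44 [581. 148.  16.] [327. 192.]
dish 0.75 [724. 268.  -1.] [292. 150.]
marker 0.57 [ 657. -170.   -2.] [423. 172.]
driver 0.49 [541. 533.   4.] [210. 203.]
1.1 [ 2.0514946   0.32556657 -2.05155238] [ 0.01352587 -0.31596359 -0.24845656]
```

View pics/scene0.png

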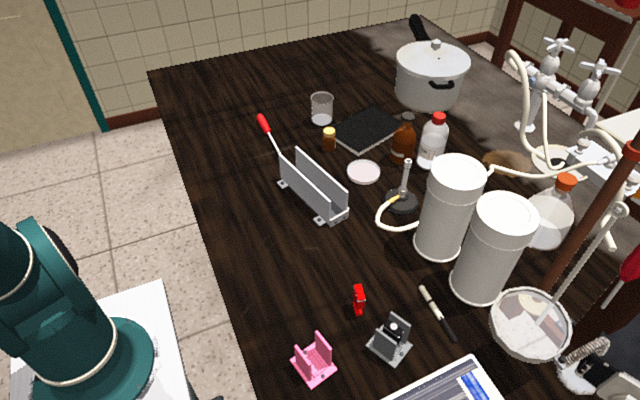

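```bash
python3 -c "
import cv2
a=cv2.imread('pics/scene0.png')[250:400,250:500]
cv2.imwrite('pics/crop0.png',cv2.resize(a,None,fx=3.2,fy=3.2,interpolation=cv2.INTER_CUBIC))"
```

```text
(no output)
```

View pics/crop0.png

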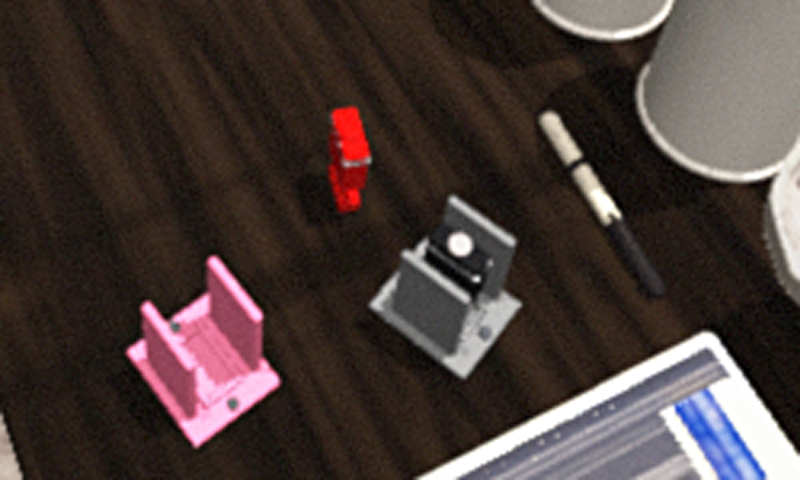

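The probe candidates are the red one at (359,298), which is a look-alike, and the black one in the grey rack at (390,335), which I choose. The rack candidates are pink at (312,364), empty, and grey at (389,346). Next I look from close above the grey rack.

```bash
cat > h.py <<'E'
from cell import robot, grip, kin, viewer
import cv2,numpy as np
from scipy.spatial.transform import Rotation as Ro
def ori(deg):   # tool down, jaws along world yaw deg
    a=np.radians(deg);c,s=np.cos(a),np.sin(a)
    return Ro.from_matrix(np.array([[0,0,-1],[c,s,0],[s,-c,0]]).T).as_rotvec()
def yaw(): 
    y=Ro.from_rotvec(robot.observe()["tcp_rot"]).as_matrix()[:,1];return np.degrees(np.arctan2(y[1],y[0]))
def look(fn,names=(),cam="wrist"):
    I=viewer.camera_info(cam);R=np.array(I["R"]);t=np.array(I["t"]);K=np.array(I["camera_matrix"])
    im=viewer.read_camera(cam);cv2.imwrite(fn,im[...,::-1]);np.savez(fn[:-4]+".npz",R=R,t=t,K=K)
    for n in names:
        for d in viewer.pinpoint(n,cam)[:2]:
            a=np.array(d["at"]);p=K@a
            print(n,round(d["confidence"],2),(R.T@(a-t)).round(1),(p[:2]/p[2]).round())
    return im
def back(fn,uv,z):
    d=np.load(fn[:-4]+".npz");R,t,K=d["R"],d["t"],d["K"];c=-R.T@t
    r=R.T@np.linalg.solve(K,[uv[0],uv[1],1]);return c+r*(z-c[2])/r[2]
def st():
    o=robot.observe();print("t",round(o["t"],2),"tcp",np.round(o["tcp_pos"],1),"F",np.round(o["contact_force"],2),"w",round(o["grip_width"],3),"yaw",round(yaw(),1));return o
E
python3 - <<'E'
from h import *
o=st()
for y in (-80,100,-60,120,-30,30,60): print(y,kin.ik([529,-190,230],ori(y)))
robot.movep([480,-190,240],ori(yaw())); st()
look("pics/w1.png",("rack","probe_grip","probe"))
I=viewer.camera_info("wrist");print(-np.array(I["R"]).T@I["t"])
E
```

```text
t 1.1 tcp [ 201.2 -618.   214.6] F [ 0.01 -0.32 -0.25] w 1.0 yaw -72.0
-80 [ 0.49905846  0.32252092 -0.26258455  1.79231595  0.09559834  1.03909762
 -1.1953981 ]
100 [ 0.88279764  0.41819633 -0.76301543  1.76825667  0.32300799  1.08479947
  1.75488062]
-60 [ 0.54273973  0.32865517 -0.31693985  1.78942144  0.1167874   1.04179283
 -0.86460596]
120 [ 1.18788499  0.70243879 -1.31623232  1.75275129  0.71424565  1.26806544
  1.78711791]
-30 [ 0.62422843  0.34263836 -0.41947592  1.78410019  0.1585922   1.0480334
 -0.37669987]
30 [ 0.76799582  0.37734626 -0.60583309  1.77505624  0.24231019  1.06425556
  0.60010623]
60 [ 0.79099412  0.38440523 -0.63656774  1.77366039  0.25727672  1.06769224
  1.11123395]
t 2.96 tcp [ 479.7 -191.2  239.9] F [-0.85 -0.31  0.26] w 1.003 yaw -72.1
rack 0.97 [ 5.311e+02 -1.930e+02  1.000e-01] [332. 140.]
rack 0.58 [ 380.2 -159.5   -6. ] [279. 230.]
probe_grip 0.97 [508.  -91.4  50.6] [246. 135.]
probe_grip 0.95 [ 526.9 -186.6   59.5] [328. 146.]
probe 0.89 [ 523.9 -189.3    4.3] [328. 145.]
probe 0.75 [579.7 151.5  17.1] [65.  8.]
[ 553.45596784 -166.60303223  410.89784796]
```

View pics/w1.png

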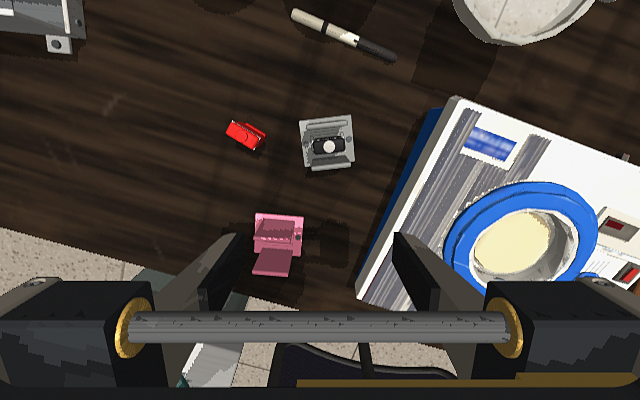

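Run:
```python
from h import *
I=viewer.camera_info("scene");np.savez("pics/scene0.npz",R=I["R"],t=I["t"],K=I["camera_matrix"])
for z in (0,30,60,90,120): print(z,back("pics/w1.png",(457,97),z).round(),back("pics/scene0.png",(472,356),z).round())
im=cv2.imread("pics/w1.png")[95:190,280:375]
cv2.imwrite("pics/w1c.png",cv2.resize(im,None,fx=6,fy=6,interpolation=cv2.INTER_CUBIC))
```

```text
0 [ 634. -331.    0.] [ 665. -273.    0.]
30 [ 628. -319.   30.] [ 649. -281.   30.]
60 [ 622. -307.   60.] [ 634. -289.   60.]
90 [ 616. -295.   90.] [ 618. -297.   90.]
120 [ 610. -283.  120.] [ 602. -305.  120.]
```

View pics/w1c.png

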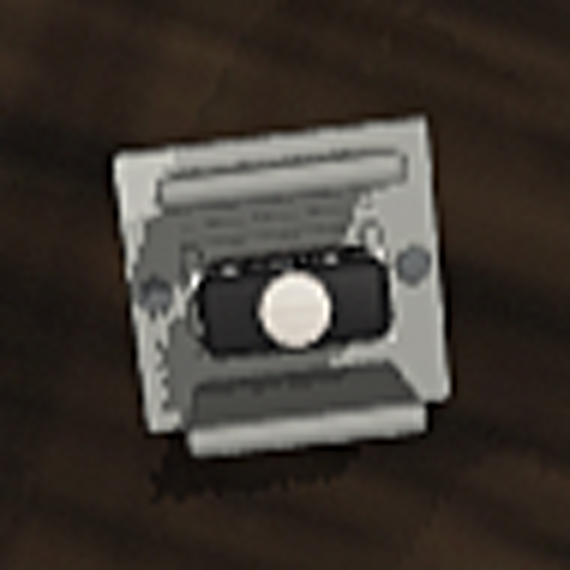

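Run:
```python
from h import *
f="pics/w1.png"
P=np.array([back(f,u,5)[:2] for u in ((299.2,120.8),(350.8,114.5),(355,161.3),(305,167))])
print(P.round(1),P.mean(0).round(1))
for i in range(4):
    d=P[(i+1)%4]-P[i];print(np.linalg.norm(d).round(1),np.degrees(np.arctan2(d[1],d[0])).round(1))
print("button",back(f,(329.2,146.7),80).round(1))
print("edge",back(f,(357,298),90).round(),back(f,(457,97),90).round())
```

```text
[[ 542.  -143.8]
 [ 570.3 -206. ]
 [ 514.1 -232. ]
 [ 485.7 -169.1]] [ 528.  -187.8]
68.4 -65.5
61.9 -155.2
69.0 114.3
61.7 24.2
button [ 527.8 -187.5   80. ]
edge [ 363. -278.   90.] [ 616. -295.   90.]
```

```bash
python3 - <<'E'
from h import *
x,y=527.9,-187.6; q=ori(-65.5)
robot.movep([x,y,130],q); grip(0.68,25); st()
robot.servo_line([x,y,43],feed=80); st()
grip(0.2,25); st()
robot.servo_line([x,y,170],feed=90); st()
look("pics/w2.png")
robot.movep([530,20,120],ori(12)); st()
robot.servo_line([530,20,41],feed=90);robot.hold(.2); st()
z=40
while z>=36.5:
    robot.servo_line([530,20,z],feed=10); o=robot.observe(); print(z,o["contact_force"].round(2) if hasattr(o["contact_force"],"round") else o["contact_force"]); z-=.5
look("pics/s2.png",("probe_grip","probe_foot"),"scene")
E
python3 -c "
import cv2,numpy as np
a=cv2.imread('pics/s2.png')[160:330,250:450];b=cv2.imread('pics/w2.png')
cv2.imwrite('pics/v2.png',np.hstack([cv2.resize(a,(400,340)),cv2.resize(b,(400,340))]))"
```

```text
t 4.31 tcp [ 527.9 -187.6  130.2] F [-0.21  0.51  0.36] w 0.679 yaw -65.5
t 5.54 tcp [ 528.4 -187.7   43.5] F [-0.3   0.43  0.01] w 0.681 yaw -65.5
t 6.06 tcp [ 528.  -187.7   43.2] F [-0.56  0.99  1.16] w 0.394 yaw -65.5
t 7.62 tcp [ 527.5 -187.5  169.3] F [-0.46 -0.26 -1.93] w 0.39 yaw -65.5
t 8.53 tcp [530.3  18.5 119.9] F [ 0.29 -0.2  -1.67] w 0.393 yaw 11.8
t 9.75 tcp [530.4  19.9  41.5] F [-0.33  0.22 -1.52] w 0.389 yaw 12.0
40 [-0.8  -0.57 -1.76]
39.5 [-0.6  -0.37 -1.17]
39.0 [ 0.92  0.94 -1.83]
38.5 [ 0.14  1.53 -1.7 ]
38.0 [-0.14  0.25  0.69]
37.5 [-0.49 -0.75  1.55]
37.0 [-0.27 -0.4   1.31]
36.5 [-0.09  0.31  2.3 ]
probe_grip 0.74 [526.4  19.4  48.2] [341. 254.]
probe_grip 0.74 [532.6  19.4  -2. ] [343. 266.]
probe_foot 0.6 [ 5.297e+02  2.240e+01 -1.000e-01] [341. 265.]
probe_foot 0.45 [513.5 -92.7   1.9] [359. 308.]
```

View pics/v2.png

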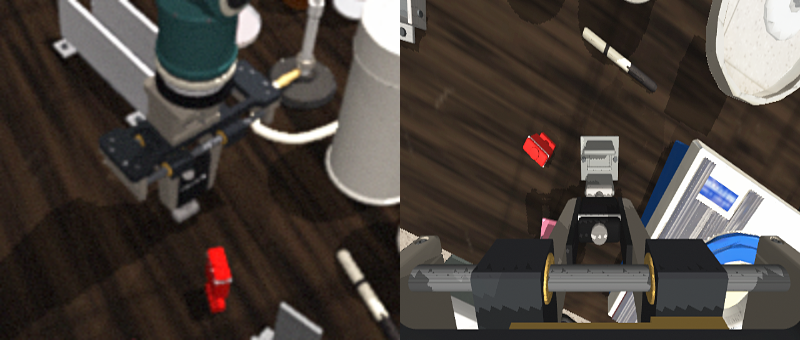

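The left half shows the probe held upright at bench contact, with the red one untouched. The right half shows it held in the lifted gripper and the rack empty. Now I release, back off, and look at the probe and the rail.

```bash
python3 - <<'E'
from h import *
robot.servo_line([530,20,37.7],feed=10);robot.hold(.2)
grip(0.65); st()
robot.servo_line([530,20,130],feed=100)
robot.movep([480,190,260],ori(-78)); robot.hold(.2);st()
look("pics/w3.png",("probe_grip","probe","rail","rail_stop","rail_open"))
robot.movep([450,10,200],ori(-78));robot.hold(.2);st()
look("pics/w4.png",("probe_grip","probe"))
E
python3 -c "
import cv2,numpy as np
a=cv2.imread('pics/w3.png');b=cv2.imread('pics/w4.png')
cv2.imwrite('pics/v4.png',np.vstack([a[:290],b[:290]]))"
```

```text
t 12.9 tcp [530.   20.   37.7] F [ 0.87 -0.02 -0.78] w 0.65 yaw 12.0
t 15.68 tcp [480.1 189.5 259.6] F [-0.05  0.21  0.47] w 0.652 yaw -78.0
probe_grip 0.88 [509.5 -89.1  47.2] [527. 200.]
probe_grip 0.82 [529.   22.   55.1] [455. 170.]
probe 0.92 [ 5.106e+02 -9.150e+01  5.000e-01] [507. 191.]
probe 0.88 [5.261e+02 1.790e+01 5.000e-01] [441. 166.]
rail_stop 0.94 [578.2 150.9  14.6] [362. 109.]
rail_open 0.81 [532.5 360.7  22.6] [200. 111.]
rail_open 0.38 [581.8 149.9  15. ] [364. 107.]
t 16.97 tcp [450.7  11.6 200.5] F [-0.16  0.08  0.41] w 0.651 yaw -77.8
probe_grip 0.68 [508.5 -89.   49.4] [421. 158.]
probe_grip 0.65 [530.9  20.9  55.5] [327. 115.]
probe 0.69 [526.9  18.6  -1.1] [327. 119.]
probe 0.57 [507.3 -89.2  -1.2] [408. 154.]
```

View pics/v4.png

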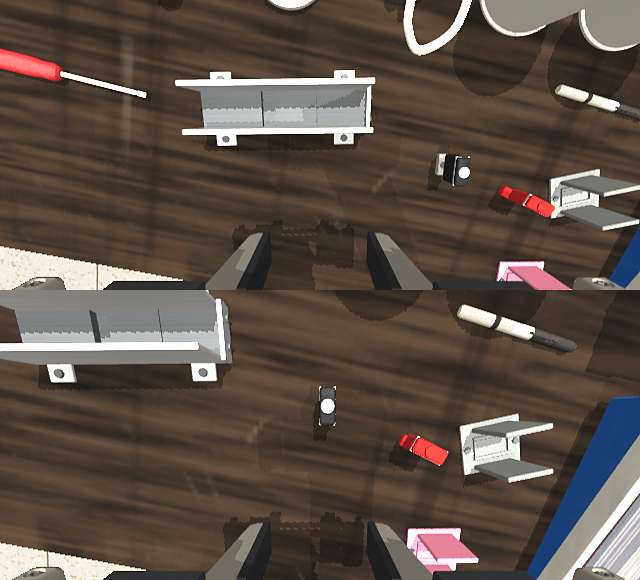

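Run:
```python
from h import *
im=cv2.imread("pics/w3.png");g=im.min(2)
f="pics/w3.png";L={}
for nm,(r0,r1) in dict(far=(70,92),near=(120,140)).items():
    pts=[]
    for u in range(190,335,5):
        c=g[r0:r1,u].astype(int);k=np.where(c>c.max()-25)[0]
        if nm=="near" and 215<u<240: continue
        pts.append(back(f,(u,r0+k.mean()),86)[:2])
    pts=np.array(pts);vx,vy,x0,y0=cv2.fitLine(pts.astype(np.float32),cv2.DIST_HUBER,0,.01,.01).ravel()
    print(nm,np.degrees(np.arctan2(vy,vx)).round(2),pts[0].round(1),pts[-1].round(1)); L[nm]=(np.array([vx,vy]),np.array([x0,y0]))
d=L["far"][0]+L["near"][0]*np.sign(L["far"][0]@L["near"][0]);d/=np.linalg.norm(d);d*=np.sign(d[1])
n=np.array([d[1],-d[0]]);a,b=n@L["far"][1],n@L["near"][1];print("gap",a-b,"(52 expected) dir",np.degrees(np.arctan2(d[1],d[0])),"offset",(a+b)/2,"n",n)
c=n*(a+b)/2
for nm,p in dict(stop=(579.5,149.5),open=(535,358)).items(): print(nm,"along",np.dot(d,p),"lateral err",n@np.array(p)-(a+b)/2)
# wall ends top z=86 and bar
for u in ((177,82),(375,81),(183,132),(373,130)): P=back(f,u,86);print(u,P.round(1),"along",d@P[:2])
for u in ((372,108),(366,108)): P=back(f,u,26);print(u,"bar along",d@P[:2])
b4=back("pics/w4.png",(327.5,116.5),75);print("button",b4)
crop=cv2.resize(im[65:155,165:385],None,fx=3.6,fy=3.6,interpolation=cv2.INTER_CUBIC);cv2.imwrite("pics/w3c.png",crop)
```

```text
far -77.87 [563.1 350. ] [596.2 201.9]
near -77.54 [511.2 345.3] [545.4 190.6]
gap 52.134766 (52 expected) dir 102.29773 offset 599.24506 n [0.97705394 0.21299183]
stop along 22.640796452760696 lateral err -1.2000186145305634
open along 235.83467960357666 lateral err -0.27012163400650024
(177, 82) [560.7 363.8  86. ] along 236.02467819128142
(375, 81) [605.7 154.1  86. ] along 21.537221602782523
(183, 132) [509.  353.1  86. ] along 236.53940835851756
(373, 130) [555.4 143.1  86. ] along 21.50113808461127
(372, 108) bar along 13.307349398186958
(366, 108) bar along 21.113090465886827
button [529.53133146  20.30218201  75.        ]
```

View pics/w3c.png

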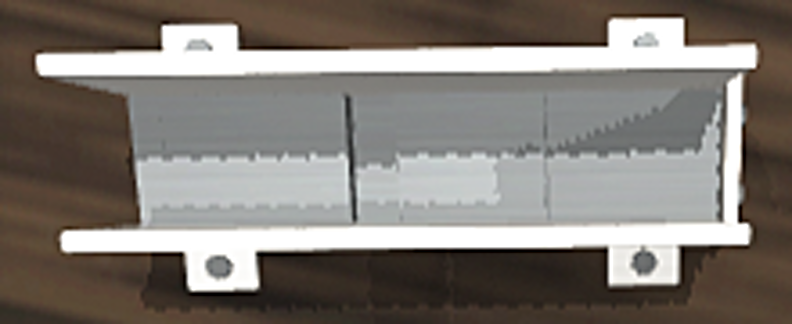

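```bash
cat >> h.py <<'E'
d=np.array([np.cos(np.radians(102.3)),np.sin(np.radians(102.3))]);n=np.array([d[1],-d[0]]);S0=20.8
def P(s,z): return [*(n*599.1+d*(S0+s)),z]   # s = mm from stop bar along rail
E
python3 - <<'E'
from h import *
for u in ((262,109),(264,125),(276,109),(276,118),(316,109)): print(u,"hint s",d@back("pics/w3.png",u,16)[:2]-S0)
q=ori(-77.7)
grip(0.5,30)
robot.movep([529.9,20.1,130],q);robot.servo_line([529.9,20.1,40],feed=80);robot.hold(.1)
grip(0.05,30);st()
robot.servo_line([529.9,20.1,165],feed=100);st()
robot.movep(P(17,165),q);robot.hold(.3);st();print(P(17,165))
look("pics/s5.png",("probe_foot",),"scene");look("pics/w5.png",("probe_foot","probe_grip"))
E
python3 -c "
import cv2,numpy as np
a=cv2.imread('pics/s5.png')[120:290,230:430];b=cv2.imread('pics/w5.png')
cv2.imwrite('pics/v5.png',np.hstack([cv2.resize(a,(400,340)),cv2.resize(b,(400,340))]))"
```

```text
(262, 109) hint s 137.50562659601974
(264, 125) hint s 136.03751049880003
(276, 109) hint s 118.82015476875098
(276, 118) hint s 119.36348151801157
(316, 109) hint s 65.43729881495275
t 19.96 tcp [529.9  20.1  40.1] F [ 0.87 -0.25  0.02] w 0.169 yaw -77.7
t 21.36 tcp [529.4  20.1 164.3] F [-0.   -0.58 -1.42] w 0.175 yaw -77.7
t 22.32 tcp [577.4 163.3 165.1] F [ 0.45 -0.75 -1.77] w 0.171 yaw -77.8
[np.float64(577.2954550429724), np.float64(164.55882713099138), 165]
probe_foot 0.57 [580.  166.2 120.1] [335. 181.]
probe_foot 0.37 [ 5.095e+02 -9.330e+01  1.000e-01] [357. 310.]
probe_foot 0.63 [ 5.112e+02 -8.720e+01 -1.000e-01] [501. 277.]
probe_foot 0.5 [578.  163.5 125.5] [320. 224.]
probe_grip 0.9 [507.  -87.1  48.2] [525. 303.]
probe_grip 0.8 [577.  163.2 182.2] [320. 260.]
```

View pics/v5.png

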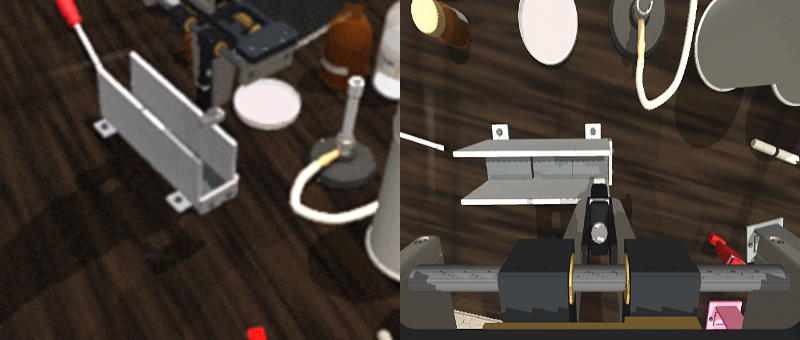

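The probe is gripped squarely on its wide faces, upright over the stop end, and centred between the walls. The picture hints at a groove 119–137 mm from the stop, to be confirmed by touch. Next I lower it and press.

Run:
```python
from h import *
robot.servo_line(P(18,165),feed=50)
robot.servo_line(P(18,62),feed=60);robot.hold(.3);st()
for z in (59,58,57,56,55,54,53,52,51,50):
    robot.servo_line(P(18,z),feed=10);robot.hold(.05)
    F=np.mean([robot.observe()["contact_force"] for _ in range(3)],0)
    o=robot.observe();print(z,o["tcp_pos"][2].__round__(1),F.round(2),"along",(d@F[:2]).round(2),"lat",(n@F[:2]).round(2))
    if F[2]>5: break
st()
```

```text
t 24.98 tcp [577.1 165.6  62.1] F [-0.29  0.27 -1.79] w 0.177 yaw -77.7
59 58.9 [ 0.7  -0.33 -1.59] along -0.47 lat 0.61
58 58.0 [ 0.76 -0.86 -1.27] along -1.01 lat 0.56
57 57.0 [ 0.02  0.08 -0.72] along 0.08 lat 0.04
56 56.1 [ 0.74 -0.49  0.32] along -0.64 lat 0.62
55 55.2 [-0.8  -0.45  1.7 ] along -0.27 lat -0.88
54 54.1 [0.51 0.47 1.28] along 0.35 lat 0.6
53 53.1 [-0.09  0.17  1.36] along 0.19 lat -0.05
52 52.0 [ 0.13 -0.21  1.63] along -0.23 lat 0.08
51 51.0 [0.56 1.26 2.6 ] along 1.11 lat 0.82
50 50.1 [0.55 0.98 2.12] along 0.84 lat 0.75
t 28.18 tcp [577.2 165.6  50.1] F [0.55 0.98 2.12] w 0.173 yaw -77.7
```

```bash
cat > drag.py <<'E'
from h import *
def rd():
    fs=[]
    for _ in range(4): robot.hold(.04); fs.append(robot.observe()["contact_force"])
    return np.mean(fs,0)
robot.servo_line(P(78,50),feed=35);F=rd();print("78",F.round(2),"al",(d@F[:2]).round(2))
s=78;log=[];hit=False
while s<148 and robot.observe()["t"]<46:
    s+=1.5;robot.servo_line(P(s,50),feed=12);F=np.array(robot.observe()["contact_force"]);log.append((s,F[2].round(1),(d@F[:2]).round(1)))
    if F[2]<0.2 or d@F[:2]<-5:
        F=rd();print("check",s,F.round(2),"al",(d@F[:2]).round(2))
        if F[2]<0.1: hit=True;break
        if d@F[:2]<-6: break
print(*[tuple(map(float,l)) for l in log]);print("hit",hit,s);st()
E
python3 drag.py
```

```text
78 [ 0.2  -1.52  2.1 ] al -1.53
check 127.5 [ 0.3   0.05 -1.74] al -0.02
(79.5, 1.5, -2.8) (81.0, 1.5, -2.0) (82.5, 1.3, -2.0) (84.0, 2.6, -1.8) (85.5, 3.2, -1.5) (87.0, 2.9, -0.9) (88.5, 2.7, -1.9) (90.0, 1.9, -1.6) (91.5, 2.4, -1.5) (93.0, 1.8, -1.9) (94.5, 2.3, -2.5) (96.0, 1.1, -1.5) (97.5, 1.9, -1.2) (99.0, 1.7, -2.0) (100.5, 2.2, -2.3) (102.0, 1.9, -1.7) (103.5, 2.5, -0.8) (105.0, 2.7, -1.0) (106.5, 2.7, -1.6) (108.0, 1.8, -1.5) (109.5, 2.8, -1.6) (111.0, 2.1, -1.0) (112.5, 2.3, -0.8) (114.0, 1.5, -1.3) (115.5, 2.7, -1.2) (117.0, 1.9, -2.1) (118.5, 2.9, -1.3) (120.0, 3.0, -1.5) (121.5, 1.9, -3.2) (123.0, 1.6, -2.5) (124.5, 2.3, -2.0) (126.0, 3.3, -2.1) (127.5, -2.1, 0.4)
hit True 127.5
t 39.46 tcp [553.3 272.8  49.6] F [ 0.29  0.25 -1.03] w 0.172 yaw -77.7
```

```bash
python3 - <<'E'
from h import *
for z in (47.5,46.5,46,45.5,45):
    robot.servo_line(P(127.5,z),feed=10);robot.hold(.1)
    F=np.array(robot.observe()["contact_force"]);print(z,F.round(2),"al",(d@F[:2]).round(2))
    if F[2]>.8: break
robot.servo_line(P(127.5,45.8),feed=10);robot.hold(.2);st()
grip(0.4);robot.hold(.2);st()
robot.servo_line(P(127.5,150),feed=80)
robot.movep([470,230,240],ori(-77.7));robot.hold(.1);st()
look("pics/s6.png",("probe_grip","probe_foot"),"scene");look("pics/w6.png",("probe_grip","probe_foot"))
E
python3 -c "
import cv2,numpy as np
a=cv2.imread('pics/s6.png')[120:290,230:430];b=cv2.imread('pics/w6.png')[20:220,140:460]
cv2.imwrite('pics/v6.png',np.hstack([cv2.resize(a,(400,340)),cv2.resize(b,(400,340))]))"
```

```text
47.5 [-0.21 -0.83 -1.9 ] al -0.77
46.5 [-0.91 -0.37 -2.05] al -0.17
46 [0.16 0.37 0.24] al 0.33
45.5 [-0.1   0.33  1.39] al 0.34
t 41.46 tcp [553.9 272.6  45.9] F [ 0.65 -0.36  0.79] w 0.169 yaw -77.7
t 42.15 tcp [553.7 272.5  45.8] F [-0.12 -0.38  0.67] w 0.401 yaw -77.7
t 44.28 tcp [470.5 230.  238.6] F [ 0.9  -0.05  0.05] w 0.397 yaw -77.7
probe_grip 0.67 [547.7 271.4  57.4] [305. 177.]
probe_grip 0.58 [507.2 -94.5  49.6] [358. 298.]
probe_foot 0.47 [ 5.102e+02 -9.440e+01  2.000e-01] [358. 310.]
probe_foot 0.4 [680.7 420.3  -3.1] [327. 148.]
probe_grip 0.83 [504.3 -90.   47.9] [570. 208.]
probe_grip 0.62 [553.9 272.2  60.9] [298. 105.]
probe_foot 0.73 [ 5.104e+02 -8.690e+01  1.000e-01] [543. 194.]
```

View pics/v6.png

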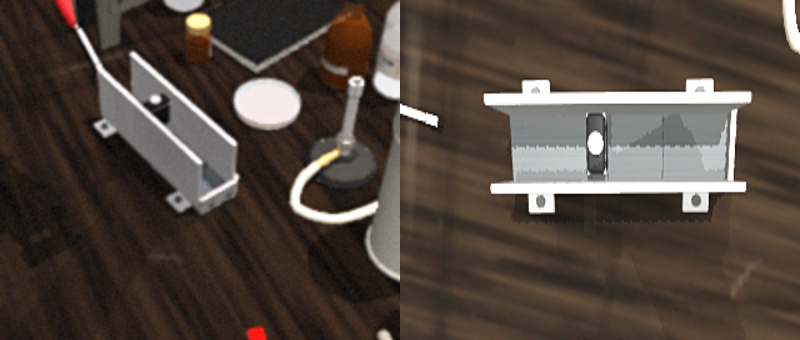

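The picture shows the probe upright in the channel, with its button at (595,143) in the right half. The grip height is about 60 mm, as expected for the groove (59 mm), and the surroundings are undisturbed.

```bash
python3 -c "
from h import *
robot.job_done();st()"
```

```text
the job is handed in; nothing more can be done
the job is handed in; nothing more can be done
```

The job is handed in, with the probe standing upright in the hidden groove.

- **Regrasp:** I took the black probe from the grey rack by its narrow faces, stood it on the bench and let go. I then took it again by its wide faces; the grip width read 15.7 mm against the 16 mm block.
- **Press and drag:** The foot touched the channel floor about 18 mm from the stop bar. I pressed it in about 6 mm of the 14 mm travel, roughly 3 N, and dragged it along the floor without lifting.
- **Groove:** At 127.5 mm from the stop the vertical force dropped from about +2 N to -1.7 N, the reading with the probe hanging free. The overhead picture had suggested a groove at about 119–137 mm. Lowering then met the bottom 10 mm below the floor contact, which matches the groove depth.
- **Last checks:** After release, the wrist view placed the handle's centre 61 mm above the bench (59 mm expected) at the release position. The scene view gave 57 mm and put it about 6 mm off in x, a little beyond the stated 4 mm accuracy. Both pictures showed the probe upright, and nothing in view had been disturbed. The foot itself was hidden by the walls, so the camera could not confirm it directly. The clock was at about 44 s at the last reading before handing in.

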